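# Close a filter pot's bayonet lid to the half-way bleed position and hold it

## Task

Get the filter pot ready for bleeding. First turn its bleed dial clockwise until the pointer stands at the one long index bar. Then pick up the loose lid, drop it home into the pot's mouth with its two lugs through the two slots, and twist it clockwise half-way to the lock, so that its grip bar points at the long bar on the pot's rim, without ever turning it on into the lock click; it springs back if let go, so finish while still gripping the lid at that half-way mark, and leave the other things on the bench alone.

Things in the scene. Friction and masses are not known exactly. Their poses are not given: they have to be found in the camera images.
- filter_pot: round aluminium pot fixed on a dark base plate (130 x 265 mm, 12 mm thick). Origin: on the pot's vertical axis at the worktop, z up. Its collar is 108 mm across, 7 mm thick, top 75 mm above the worktop. Two copper pipe stubs 34 mm up at its +x and -x sides reach 64 mm from the axis
- pot_mouth (a point): centre of the mouth, level with the collar's top. The mouth is a round hole of 60 mm diameter with two slots, 13 mm wide, reaching 38.5 mm from the axis on the pot's own +x and -x sides (entry; a stud on the rim beside each). Edges chamfered 2.5 mm. Axes as the pot's
- half_mark (a point): the half-way mark: one long raised bar on the rim, 47 mm from the pot's axis, 45 degrees clockwise (seen from above) of the pot's +x; an identical one lies opposite. A pair of short bars 90 degrees clockwise of each slot marks the lock
- bleed_dial (a joint): dial angle in rad, grows clockwise seen from above, 0 to 2.4, stays where left (friction 0.04 Nm). Black knob on a boss (84 mm across, top at 32 mm) 135 mm along the pot's -y axis. The boss has short ticks every 0.4 rad and one long index bar; the pointer is at the index bar at 1.2, then pointing along the pot's -x
- dial_grip (a point): point on the dial's turning axis in its grip bar, 59 mm above the worktop; x axis along the bar towards the pointer (a small pointed nose low at one end), z up. The bar is 44 mm long, 13 mm wide, 39 to 67 mm above the worktop; below it a round skirt of 52 mm diameter
- return_ring (a joint): rad; sprung ring in the pot, 0 at rest, grows clockwise. The lid's lugs push it (about 2 degrees of play), so it reads nearly the lid's twist: 0 entry, 0.785 half-way mark, click balls met from about 1.05, lock 1.57. Its spring turns the lid back, about 0.09 Nm at half-way
- lid: loose grey bayonet lid, about 0.16 kg, standing on the worktop. Origin: centre of its underside; z up, x along the grip bar. Spigot 55 mm diameter (chamfered foot), 14 mm high; two lugs 8 mm wide, 5.5 mm high at its bottom, out to 36 mm from the axis on +x and -x; flange 80 mm diameter, 14 to 20 mm up. Half round it is the same
- lid_grip (a point): middle of the lid's grip bar, 41 mm above its underside. The bar is 64 mm long (along the lid's x), 14 mm wide, from 20 to 50 mm above the underside. Bar along the pot's x: the lugs pass the slots. Fully home the flange rests on the collar, and this point is 102 mm above the worktop
- tape_measure: bystander: yellow and black tape measure, 40 x 81 x 67 mm, origin under its middle
- tape_black: bystander: roll of black tape lying flat, 62 mm across, 19 mm high, origin under its middle
- battery: bystander: battery lying down, 15 x 50 mm, origin under its middle
- screwdriver_small: bystander: small yellow-handled screwdriver lying down, 150 mm long, origin under its middle
Not all that is in view belongs to the job. What is shaped like the lid but red is not meant.

How it is judged:
By the outcome, as a careful person would: the job done as asked, in the order asked, and still so for the second after the job is handed in, while the arm keeps its last pose, push and grip.
It also fails if it takes over 54 s, if anything falls off the work surface, if the arm or the gripper's body presses on something with over 40 N, if the wrist force passes 120 N, or if a joint passes its speed limit or range.

## Robot

A 7-joint arm with a two-finger parallel gripper is mounted at the origin on a cart in front of the work surface, level with it; the furniture and walls round the work are solid. World frame = base frame: x ahead of the robot, y to its left, z up, the work surface at z = 0. Lengths are in m, angles in rad, forces in N, time in s.
With the tool pointing down it reaches from about 0.425 to 0.925 m from the base axis. Payload 6.8 kg.
Tool frame: the origin (TCP) lies on the front face of the gripper's body, between the roots of the fingers; the fingertips stand 80 mm ahead of it and the grasp point (between the pads) lies 61 mm ahead of it; z points along the fingers, y is the line along which they close (so a half turn about z gives the same grasp; the last joint's range is limited). The gripper opens to 88 mm and grips with 3 to 60 N. Pads are 20 mm wide; open, the fingers measure 115 mm over their backs; the gripper's body (75 mm by 178 mm) begins 61 mm behind the grasp point.
Start: joints at [-1.216, 0.477, 0.022, 1.555, -0.011, 1.109, -0.083], TCP at [0.301, 0.604, 0.303] pointing down, gripper open.
Joint ranges: [-2.96, 2.96], [-0.34, 2.1], [-1.41, 1.46], [0.24, 2.44], [-1.37, 4.51], [0.17, 1.92], [-2.96, 2.96]. Speed limits (rad/s): [2.39, 2.39, 3.14, 3.14, 3.14, 3.14, 3.14].

## Interface

Orientations are given as [roll, pitch, yaw] about the fixed x, y, z axes, in that order (R = Rz(yaw) Ry(pitch) Rx(roll)).
In Python, from plant import sensors, optics, workorder gives the robot as it stands.
- The arm moves only by the tool step_arm, never from a script. Its argument "increments" is a list of rows, each a list of 2 entries, a list of its own where there are three numbers: the shift along the tool's x, y, z in units of 50 mm (1.0 is 50 mm), then the turn, a rotation vector about the tool's x, y, z in units of 5 degrees (1.0 is 5 degrees). In form: [[[dx, dy, dz], [wx, wy, wz]], ...]. A call has 1 to 10 rows; each row is the pose to reach, as a shift and turn from the pose commanded when the call began, along the tool's axes at that moment; what a row does not reach only later rows make up. A row lasts 1/10 s, in which the tool goes at most 50 mm and 8.59 degrees, less where a joint would pass 70% of its speed; a pose out of reach is approached as far as the arm can. A call with a gripper value outside its range is refused whole. "jaw" is the finger opening in mm, from 0 to 87.8, set as the call begins (left out, the last holds). The fingers move at their own pace and stop on an object; "squeeze" is the grip in N (left out, the last holds). Time passes only in rows, so rows that repeat a pose let the fingers close. It gives the time, the measured TCP pose, the force, the opening and the grip force at its end, in the units of the state.
- sensors.sense(): the state, without advancing time (a new reading comes with each control period).
- optics.read_camera(name): name is "scene" or "top" or "wrist"; returns a dict with "image" (480x640x3 uint8, blue, green, red), "intrinsics" (3x3 intrinsics, pixels), "rvec" (rotation vector, rad) and "tvec" (3), from world to camera coordinates, as OpenCV has them; the wrist camera has in their place "mount" (4x4, takes a point from camera to tool coordinates, whose origin is the TCP and whose axes are the flange's). Camera axes: x right, y down, z forward; pixel columns grow to the right and rows downward; lengths in m; the calibration is good to about 2 mm. The wrist camera is an equidistant fisheye: a pixel r from the principal point sees the ray r / f radians off the axis. A picture is of the moment at which its call begins: read the wrist's pose just before it. There is no depth.
- workorder.close_job(): hands the job in; it is judged then, once.
The state is a dict: "time_s": time; "qpos": joint angles; "qd": joint speeds; "joint_efforts": joint torques, N m; "tool_pos": TCP position; "orientation": TCP orientation; "force": force on the tool from outside, world axes, zero at the start; "wrist_torque": the same for the moment, N m; "grip_width": finger opening in m; "grip_force": force on a finger pad.
Only numpy, scipy, OpenCV 4.12 (cv2) and the standard library are available. Lean on these libraries where they do the work, as an engineer would, in place of code of your own. Each camera call takes 0.05 s, during which the arm holds its last target. There are 200 camera calls.

## Working session

There is one attempt and no reset: what is moved stays moved. The work goes in short steps, Python scripts to look and compute and a tool call to move; the robot and the scene stay as the last step left them, time stands still between calls to the robot, and variables do not carry over. Pictures are saved under pics/ and viewed, at most 10 in all, crops included, and the job is handed in when it is done.

Besides the shell and the picture viewer there is one more tool, called after ">>>" as name(argument=value, ...), one argument or row to a line, values as JSON. step_arm: Moves the arm, as the interface text tells. Its arguments: {"type":"object","properties":{"increments":{"type":"array"},"jaw":{"type":"number"},"squeeze":{"type":"number"}},"required":["increments"]}

```bash
mkdir -p pics
cat > h.py <<'E'
import numpy as np, cv2
from scipy.spatial.transform import Rotation as R
from plant import sensors, optics, workorder
def cam(n):
    s=sensors.sense(); c=optics.read_camera(n); c['s']=s; return c
def ray(c,px):
    K=np.array(c['intrinsics']); u,v=px
    if 'mount' in c:
        x=(u-K[0,2])/K[0,0]; y=(v-K[1,2])/K[1,1]; th=np.hypot(x,y)
        d=np.array([x/th*np.sin(th),y/th*np.sin(th),np.cos(th)]) if th>0 else np.array([0,0,1.])
        M=np.array(c['mount']); Rt=R.from_euler('xyz',c['s']['orientation']).as_matrix()
        return np.array(c['s']['tool_pos'])+Rt@M[:3,3], Rt@M[:3,:3]@d
    Rc=cv2.Rodrigues(np.array(c['rvec'],float))[0]; t=np.array(c['tvec'],float).ravel()
    return -Rc.T@t, Rc.T@np.array([(u-K[0,2])/K[0,0],(v-K[1,2])/K[1,1],1])
def onz(c,px,z):
    o,d=ray(c,px); return o+d*(z-o[2])/d[2]
E
python3 - <<'E'
from h import *
import pickle
ims=[]
for n in ['scene','top']:
    c=cam(n); pickle.dump(c,open(n+'.pkl','wb')); cv2.imwrite(f'pics/{n}.png',c['image']); o,_=ray(c,(320,240)); print(n,o,c['intrinsics'])
print(sensors.sense())
E
```

```text
scene [ 0.09568996 -0.58927165  0.98552934] [[498.19224358   0.         311.92720213]
 [  0.         498.19224358 235.22154577]
 [  0.           0.           1.        ]]
top [0.35939134 0.0310461  1.08351493] [[460.43897626   0.         324.7991125 ]
 [  0.         460.43897626 236.48079322]
 [  0.           0.           1.        ]]
{'time_s': 0.1, 'qpos': array([-1.21612052,  0.47772768,  0.02232848,  1.55632517, -0.01148006,
        1.10930298, -0.08311029]), 'qd': array([ 0.00075343, -0.00226462, -0.00038763, -0.00080461,  0.00104956,
       -0.00191554, -0.00032365]), 'joint_efforts': array([ 4.76902569e-03, -5.84087241e+01,  1.54017895e+00, -2.73309481e+01,
       -5.41915675e-02,  1.31270985e-02,  4.74562648e-05]), 'tool_pos': array([0.30115948, 0.60363929, 0.30178328]), 'orientation': array([-3.13996275e+00,  1.30177622e-04,  2.67884846e+00]), 'force': array([-0.45629944,  0.32498004, -0.84899122]), 'wrist_torque': array([0.01091115, 0.07101135, 0.0540829 ]), 'grip_force': 0.0, 'grip_width': 0.0877652559166463}
```

View pics/top.png

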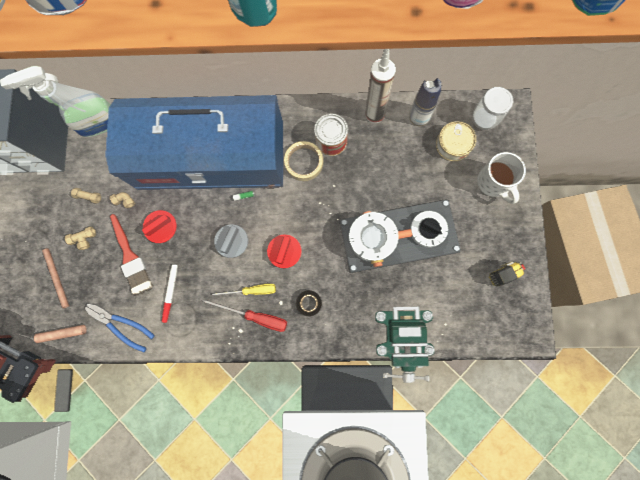

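View pics/scene.png

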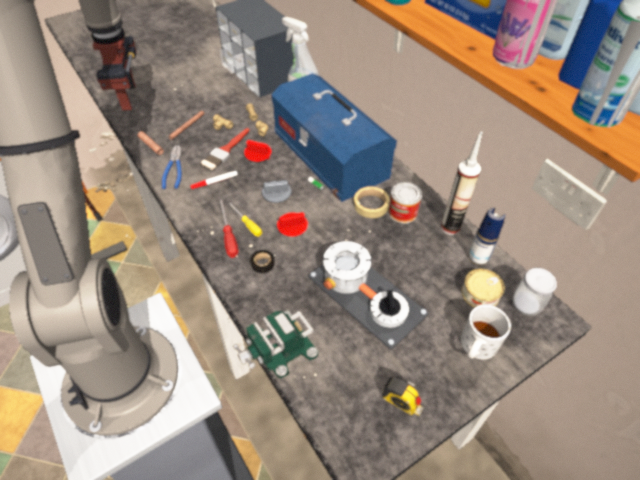

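The top view shows the grey lid at (231,240), two red decoys at (159,226) and (284,251), the pot at (373,236) and the dial at (431,229). The grey one is the lid meant, since red is excluded. I'll confirm it in an enlarged crop.

Run:
```python
from h import *
import pickle
c=pickle.load(open('top.pkl','rb')); im=c['image']
a=cv2.resize(im[210:270,200:260],(480,480),interpolation=cv2.INTER_CUBIC)  # 8x
b=cv2.resize(im[195:275,335:465],None,fx=6,fy=6,interpolation=cv2.INTER_CUBIC)
a=cv2.resize(a,(300,300));b=cv2.resize(b,(488,300)); cv2.imwrite('pics/crop1.png',np.hstack([a,b]))
for n,p,z in [('lid',(231,240),.04),('pot',(373,236),.075),('dial',(431,229),.032)]: print(n,onz(c,p,z))
```

```text
lid [0.54013893 0.27416431 0.04      ]
pot [ 0.53738444 -0.05076804  0.075     ]
dial [ 0.55896705 -0.18850565  0.032     ]
```

View pics/crop1.png

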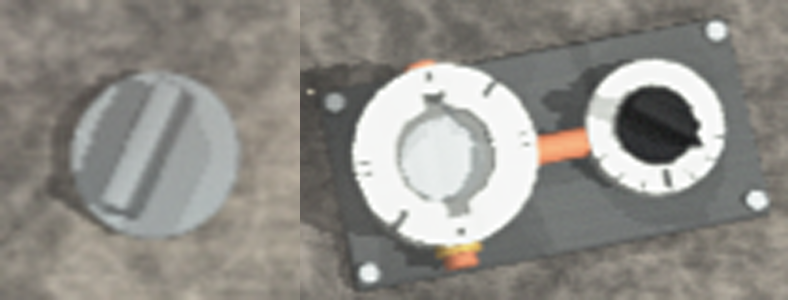

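The crop confirms the grey lid with its bar. It also shows the pot slots, the index bar, and the dial pointer about 59° short of the index. Next I move above the dial.

```bash
cat >> h.py <<'E'
def go(p,yawdeg,s=None):
    s=s or sensors.sense(); A=R.from_euler('xyz',s['orientation']); B=R.from_euler('xyz',[np.pi,0,np.radians(yawdeg)])
    d=A.inv().apply(np.array(p)-s['tool_pos'])/.05; w=np.degrees((A.inv()*B).as_rotvec())/5
    print('t',s['time_s'],'pos',s['tool_pos'].round(4),'yaw',np.degrees(s['orientation'][2]).round(2),'F',s['force'].round(1),'GO',d.round(3).tolist(),w.round(3).tolist())
E
python3 -c "
from h import *
go([.545,-.165,.25],68.2)"
```

```text
t 0.1 pos [0.3012 0.6036 0.3018] yaw 153.49 F [-0.5  0.3 -0.8] GO [-11.226, -11.577, 1.056] [-0.014, 0.015, 17.057]
```

>>> step_arm(
  increments=[
    [[-11.22,-11.58,1.05],[0,0,17.06]],
    [[-11.22,-11.58,1.05],[0,0,17.06]],
    [[-11.22,-11.58,1.05],[0,0,17.06]],
    [[-11.22,-11.58,1.05],[0,0,17.06]],
    [[-11.22,-11.58,1.05],[0,0,17.06]],
    [[-11.22,-11.58,1.05],[0,0,17.06]],
    [[-11.22,-11.58,1.05],[0,0,17.06]],
    [[-11.22,-11.58,1.05],[0,0,17.06]],
    [[-11.22,-11.58,1.05],[0,0,17.06]],
    [[-11.22,-11.58,1.05],[0,0,17.06]],
  ],
  jaw=50,
  squeeze=30,
)

```text
time_s: 1.1
tool_pos: [0.452, 0.1264, 0.27]
orientation: [-3.141, -0.0, 1.184]
force: [1.2, -0.0, 0.1]
grip_width: 0.0498
grip_force: 0.0
```

```bash
python3 -c "
from h import *
go([.545,-.165,.25],68.2)"
```

```text
t 1.1 pos [0.452  0.1264 0.27  ] yaw 67.85 F [ 1.2 -0.   0.1] GO [-4.696, 3.919, 0.399] [-0.002, -0.003, -0.07]
```

>>> step_arm(
  increments=[
    [[-4.7,3.9,0.4],[0,0,0]],
    [[-4.7,3.9,0.4],[0,0,0]],
    [[-4.7,3.9,0.4],[0,0,0]],
    [[-4.7,3.9,0.4],[0,0,0]],
    [[-4.7,3.9,0.4],[0,0,0]],
    [[-4.7,3.9,0.4],[0,0,0]],
    [[-4.7,3.9,0.4],[0,0,0]],
    [[-4.7,3.9,0.4],[0,0,0]],
    [[-4.7,3.9,0.4],[0,0,0]],
    [[-4.7,3.9,0.4],[0,0,0]],
  ],
)

```text
time_s: 2.1
tool_pos: [0.5456, -0.1601, 0.25]
orientation: [-3.141, -0.001, 1.193]
force: [-0.1, 0.6, 0.1]
grip_width: 0.0503
grip_force: 0.0
```

Run:
```python
from h import *
import pickle
go([.559,-.1885,.20],68.2)
c=cam('wrist'); pickle.dump(c,open('w1.pkl','wb')); cv2.imwrite('pics/w1.png',c['image']); print(c['intrinsics'],c['mount'])
```

```text
t 2.1 pos [ 0.5456 -0.1601  0.25  ] yaw 68.35 F [-0.1  0.6  0.1] GO [-0.43, 0.459, 0.999] [-0.011, -0.011, 0.03]
[[371.64829954   0.         315.64097028]
 [  0.         371.64829954 242.04858798]
 [  0.           0.           1.        ]] [[ 7.84750841e-04 -9.62464998e-01 -2.71404700e-01  7.37250771e-02]
 [ 9.99999590e-01  8.78144192e-04 -2.22665742e-04  7.12023663e-04]
 [ 4.52640444e-04 -2.71404414e-01  9.62465292e-01 -8.35416363e-02]
 [ 0.00000000e+00  0.00000000e+00  0.00000000e+00  1.00000000e+00]]
```

View pics/w1.png

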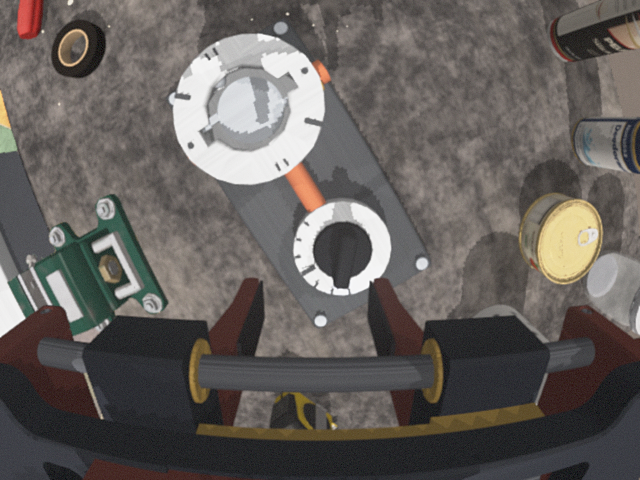

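The wrist view shows the pot collar at (250,108), the dial boss at (343,247) and the pointer nose near (343,285). I'll fit the circles and read the bar angles.

Run:
```python
from h import *
import pickle
c=pickle.load(open('w1.pkl','rb')); im=c['image']; hsv=cv2.cvtColor(im,cv2.COLOR_BGR2HSV)
w=((hsv[...,1]<40)&(hsv[...,2]>170)).astype(np.uint8)
n,l,st,ce=cv2.connectedComponentsWithStats(w)
C={}
for nm,p,z,rad in [('pot',(250,108),.075,.054),('dial',(343,247),.032,.042)]:
    m=np.zeros_like(w); cv2.circle(m,p,90 if nm=='pot' else 60,1,-1)
    k=max(range(1,n),key=lambda i:((l==i)&(m>0)).sum()); ys,xs=np.where(l==k)
    h=cv2.convexHull(np.c_[xs,ys].astype(np.int32))[:,0]
    P=np.array([onz(c,q,z)[:2] for q in h])
    for _ in range(4):
        A=np.c_[2*P,np.ones(len(P))]; s=np.linalg.lstsq(A,(P**2).sum(1),rcond=None)[0]; r=np.sqrt(s[2]+s[:2]@s[:2])
        e=np.hypot(*(P-s[:2]).T)-r; P=P[abs(e)<max(.002,abs(e).max()*.7)]
    print(nm,s[:2].round(4),'r',r.round(4),len(P)); C[nm]=s[:2]
d=C['dial']-C['pot']; yaw=np.degrees(np.arctan2(d[0],-d[1])); print('dist',np.hypot(*d),'pot yaw',yaw)
# polar views as a picture: angle (pot frame, deg) vs radius
from math import *
def px(P): # world->wrist pixel
    M=np.array(c['mount']); Rt=R.from_euler('xyz',c['s']['orientation']).as_matrix()
    q=M[:3,:3].T@(Rt.T@(np.array(P)-c['s']['tool_pos'])-M[:3,3]); th=atan2(hypot(q[0],q[1]),q[2]); ph=atan2(q[1],q[0]); K=c['intrinsics']
    return K[0][2]+K[0][0]*th*cos(ph),K[1][2]+K[1][1]*th*sin(ph)
g=cv2.cvtColor(im,cv2.COLOR_BGR2GRAY)
def dark(ctr,z,r,th):
    a=np.arange(-180,180,1); v=[g[int(round(y)),int(round(x))] for x,y in (px([ctr[0]+r*cos(radians(t)),ctr[1]+r*sin(radians(t))  ,z]) for t in a)]
    return [int(t) for t,q in zip(a,v) if q<th]
for r in (.044,.047,.050): print('pot',r,dark(C['pot'],.075,r,120))
for r in (.033,.035,.037,.039): print('dial',r,dark(C['dial'],.033,r,110))
print('nose',[ (r,dark(C['dial'],.037,r,90)) for r in (.027,.029)])
cv2.imwrite('pics/w1c.png',cv2.resize(im[190:305,280:405],None,fx=5,fy=5,interpolation=cv2.INTER_CUBIC))
```

```text
pot [ 0.537  -0.0517] r 0.0542 52
dial [ 0.5604 -0.1851] r 0.0418 44
dist 0.13545603557985944 pot yaw 9.987117904535069
pot 0.044 [-36, -35, -34, 143, 144, 145, 146]
pot 0.047 [-172, -171, -170, -169, -84, -76, -36, -35, -34, 9, 10, 11, 96, 97, 104, 143, 144, 145, 146]
pot 0.05 [-36, -35, -34, 96, 97, 104, 105, 143, 144, 145, 146]
dial 0.033 [-171, -170, -169, -168, -123, -122, -121, -120, -119, -118, -117, -116, -115, -114, -113, -112, -111, -110, -109, -108, -107, -106, -105, -104, -103, -101]
dial 0.035 [-171, -170, -169]
dial 0.037 [-171, -170, -169, 121]
dial 0.039 [-171, -170, -169, -72, -71, -70, 144, 166]
nose [(0.027, [-127, -126, -125, -124, -123, -122, -121, -120, -119, -118, -117, -116, -115, -114, -113, -112, -111, -110, -109, -108, -107, -106, -105, -104, -103, -102, -101, -100]), (0.029, [-175, -125, -124, -123, -122, -121, -120, -119, -118, -117, -116, -115, -114, -113, -112, -111, -110, -109, -108, -107, -106, -105, -104, -103, -102, -101])]
```

View pics/w1c.png

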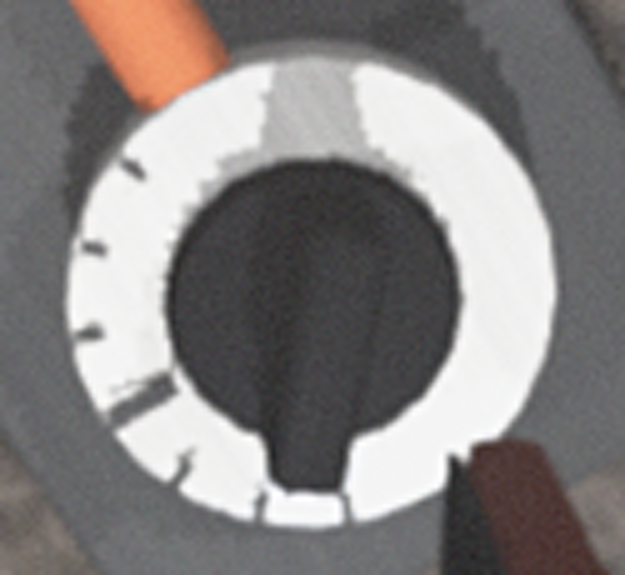

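The pot is at (0.537,-0.0517) with yaw 9.9°, and the dial at (0.5604,-0.1851). The pointer is at -113° and the index at -170°. I'll lower over the dial.

```bash
python3 -c "
from h import *
go([.5604,-.1851,.1215],67)"
```

```text
t 2.15 pos [ 0.5457 -0.1602  0.2501] yaw 68.35 F [ 0.6 -0.3  0.8] GO [-0.357, 0.458, 2.572] [-0.007, -0.011, 0.27]
```

>>> step_arm(
  increments=[
    [[-0.36,0.46,0.6],[0,0,0.27]],
    [[-0.36,0.46,1.3],[0,0,0.27]],
    [[-0.36,0.46,1.8],[0,0,0.27]],
    [[-0.36,0.46,2.2],[0,0,0.27]],
    [[-0.36,0.46,2.45],[0,0,0.27]],
    [[-0.36,0.46,2.57],[0,0,0.27]],
    [[-0.36,0.46,2.57],[0,0,0.27]],
    [[-0.36,0.46,2.57],[0,0,0.27]],
  ],
)

```text
time_s: 2.95
tool_pos: [0.561, -0.1875, 0.1226]
orientation: [3.14, -0.0, 1.167]
force: [0.0, -0.3, -0.2]
grip_width: 0.0501
grip_force: 0.0
```

>>> step_arm(
  increments=[
    [[0,0,0],[0,0,0]],
    [[0,0,0],[0,0,0]],
    [[0,0,0],[0,0,0]],
    [[0,0,0],[0,0,0]],
    [[0,0,0],[0,0,0]],
    [[0,0,0],[0,0,0]],
  ],
  jaw=5,
  squeeze=30,
)

```text
time_s: 3.55
tool_pos: [0.559, -0.1875, 0.1215]
orientation: [-3.139, 0.0, 1.166]
force: [-5.1, 1.2, 5.2]
grip_width: 0.0128
grip_force: 30.0
```

```bash
python3 -c "
from h import *
go([.5604,-.1851,.1215],9.9);s=sensors.sense();print(s['grip_width'],s['grip_force'],s['wrist_torque'])"
```

```text
t 3.55 pos [ 0.559  -0.1875  0.1215] yaw 66.81 F [-5.1  1.2  5.2] GO [0.054, 0.006, -0.001] [-0.031, 0.018, 11.381]
0.012781514127944793 29.999998211860657 [0.23478729 1.25959334 0.02887217]
```

>>> step_arm(
  increments=[
    [[0.02,0,0],[0,0,1.3]],
    [[0.03,0,0],[0,0,2.6]],
    [[0.03,0,0],[0,0,3.9]],
    [[0.03,0,0],[0,0,5.2]],
    [[0.03,0,0],[0,0,6.5]],
    [[0.03,0,0],[0,0,7.8]],
    [[0.03,0,0],[0,0,9.1]],
    [[0.03,0,0],[0,0,10.4]],
    [[0.03,0,0],[0,0,11.4]],
    [[0.03,0,0],[0,0,11.4]],
  ],
)

```text
time_s: 4.55
tool_pos: [0.5575, -0.1851, 0.1214]
orientation: [-3.136, 0.007, 0.169]
force: [-13.8, 5.5, 15.0]
grip_width: 0.0128
grip_force: 30.0
```

Run:
```python
from h import *
import pickle
go([.5604,-.1851,.1215],9.9);s=sensors.sense();print(s['grip_width'],s['grip_force'],s['wrist_torque'])
c=cam('wrist'); pickle.dump(c,open('w2.pkl','wb')); im=c['image'];cv2.imwrite('pics/w2c.png',im[150:400,150:500])
```

```text
t 4.55 pos [ 0.5575 -0.1851  0.1214] yaw 9.67 F [-13.8   5.5  15. ] GO [0.058, 0.009, -0.002] [-0.062, 0.076, -0.046]
0.012840120184495494 30.00451236963272 [ 1.18457384  3.06266197 -0.01658379]
```

View pics/w2c.png

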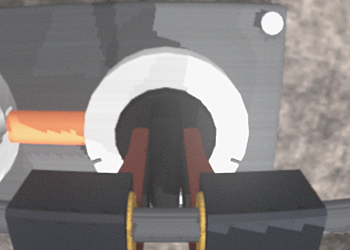

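Grip is good and the nose is hidden behind the fingers. I'll release, rise and check the pointer.

>>> step_arm(
  increments=[
    [[0,0,0],[0,0,0]],
    [[0,0,0],[0,0,0]],
    [[0,0,0],[0,0,0]],
    [[0,0,0],[0,0,0]],
    [[0,0,-0.4],[0,0,0]],
    [[0,0,-1.2],[0,0,0]],
    [[-0.6,0,-2.1],[0,0,0]],
    [[-1.2,0,-3],[0,0,0]],
    [[-1.2,0,-3],[0,0,0]],
    [[-1.2,0,-3],[0,0,0]],
  ],
  jaw=50,
)

```text
time_s: 5.6
tool_pos: [0.5021, -0.1968, 0.2729]
orientation: [-3.141, -0.004, 0.171]
force: [-0.1, -0.4, -0.6]
grip_width: 0.0501
grip_force: 0.0
```

```bash
cat >> h.py <<'E'
from math import *
def px(c,P):
    M=np.array(c['mount']); Rt=R.from_euler('xyz',c['s']['orientation']).as_matrix()
    q=M[:3,:3].T@(Rt.T@(np.array(P)-c['s']['tool_pos'])-M[:3,3]); th=atan2(hypot(q[0],q[1]),q[2]); ph=atan2(q[1],q[0]); K=c['intrinsics']
    return K[0][2]+K[0][0]*th*cos(ph),K[1][2]+K[1][1]*th*sin(ph)
E
python3 - <<'E'
from h import *
import pickle
c=cam('wrist'); pickle.dump(c,open('w3.pkl','wb')); im=c['image']
x,y=map(int,px(c,[.5604,-.1851,.035])); print(x,y)
cv2.imwrite('pics/w3c.png',cv2.resize(im[max(0,y-65):y+75,x-80:x+80],None,fx=4,fy=4,interpolation=cv2.INTER_CUBIC))
go([.54,.274,.20],156.5)
E
```

```text
312 158
t 5.65 pos [ 0.5024 -0.1958  0.2716] yaw 9.87 F [0.9 0.3 0.4] GO [2.35, -9.128, 1.441] [0.02, -0.014, -29.325]
```

View pics/w3c.png

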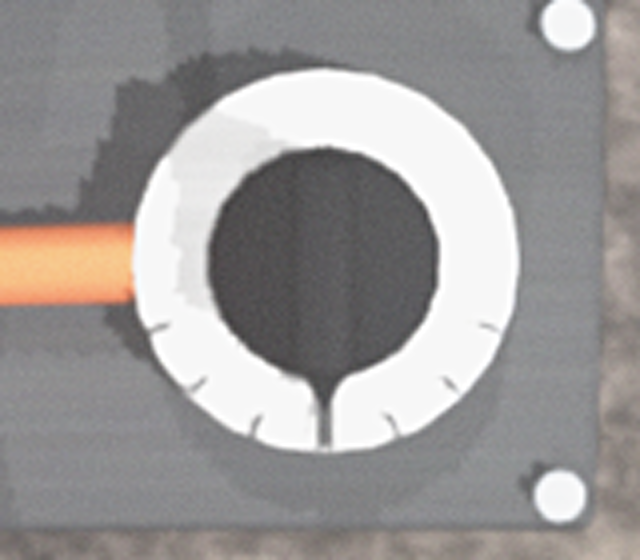

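The crop shows the pointer tip (325,395) in line with the index bar (325,430), so the dial is done. Now to the lid.

>>> step_arm(
  increments=[
    [[2.5,-9.1,0.8],[0,0,-29.3]],
    [[2.5,-9.1,0.8],[0,0,-29.3]],
    [[2.5,-9.1,0.8],[0,0,-29.3]],
    [[2.5,-9.1,0.8],[0,0,-29.3]],
    [[2.5,-9.1,0.8],[0,0,-29.3]],
    [[2.5,-9.1,0.8],[0,0,-29.3]],
    [[2.5,-9.1,0.8],[0,0,-29.3]],
    [[2.5,-9.1,0.8],[0,0,-29.3]],
    [[2.5,-9.1,0.8],[0,0,-29.3]],
    [[2.5,-9.1,0.8],[0,0,-29.3]],
  ],
)

```text
time_s: 6.65
tool_pos: [0.5457, 0.2803, 0.2284]
orientation: [-3.138, -0.001, 1.685]
force: [0.8, -0.2, -0.2]
grip_width: 0.0501
grip_force: 0.0
```

```bash
python3 -c "
from h import *
go([.555,.268,.23],156.5)"
```

```text
t 6.65 pos [0.5457 0.2803 0.2284] yaw 96.55 F [ 0.8 -0.2 -0.2] GO [-0.265, 0.156, -0.033] [-0.03, -0.034, -11.99]
```

>>> step_arm(
  increments=[
    [[-0.2,0.1,0],[0,0,-12]],
    [[-0.2,0.1,0],[0,0,-12]],
    [[-0.2,0.1,0],[0,0,-12]],
    [[-0.2,0.1,0],[0,0,-12]],
    [[-0.2,0.1,0],[0,0,-12]],
    [[-0.2,0.1,0],[0,0,-12]],
    [[-0.2,0.1,0],[0,0,-12]],
    [[-0.2,0.1,0],[0,0,-12]],
    [[-0.2,0.1,0],[0,0,-12]],
  ],
)

```text
time_s: 7.55
tool_pos: [0.553, 0.2643, 0.23]
orientation: [-3.14, -0.002, 2.715]
force: [-0.3, -0.6, 0.2]
grip_width: 0.0503
grip_force: 0.0
```

Run:
```python
from h import *
import pickle
c=cam('wrist'); pickle.dump(c,open('w4.pkl','wb')); im=c['image']; cv2.imwrite('pics/w4.png',im)
go([.5401,.274,.20],156.5)
print(px(c,[.54,.274,.05]))
```

```text
t 7.6 pos [0.553  0.2642 0.2303] yaw 155.6 F [ 0.5 -0.5 -1. ] GO [0.316, 0.073, 0.607] [-0.013, -0.018, -0.181]
(np.float64(321.43790390069506), np.float64(220.65859115401864))
```

View pics/w4.png

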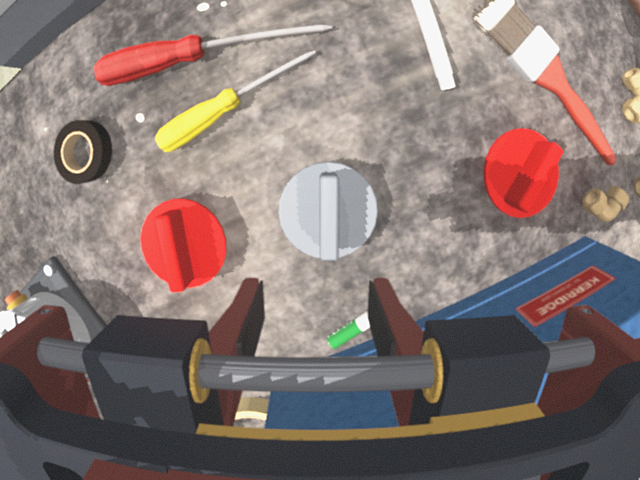

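The grey lid sits at (328,210), with its bar from (329,173) to (329,260). I'll compute its pose and check clearance to the toolbox.

Run:
```python
from h import *
import pickle
c=pickle.load(open('w4.pkl','rb')); t=pickle.load(open('top.pkl','rb'))
a=onz(c,(329.5,172.5),.05);b=onz(c,(329.5,260),.05); print(a,b,np.hypot(*(a-b)[:2]),(a+b)/2,'ang',np.degrees(np.arctan2(*(a-b)[1::-1])))
im=c['image'];h=cv2.cvtColor(im,cv2.COLOR_BGR2HSV)
m=((h[...,0]>95)&(h[...,0]<115)&(h[...,1]>10)&(h[...,1]<80)&(h[...,2]>110)).astype(np.uint8); k=np.zeros_like(m);cv2.circle(k,(328,210),60,1,-1);m&=k
ys,xs=np.where(cv2.morphologyEx(m,cv2.MORPH_OPEN,np.ones((3,3))));hl=cv2.convexHull(np.c_[xs,ys].astype(np.int32))[:,0]
print(hl.min(0),hl.max(0)); P=np.array([onz(c,q,.02)[:2] for q in hl]); s=np.linalg.lstsq(np.c_[2*P,np.ones(len(P))],(P**2).sum(1),rcond=None)[0]; print('flange',s[:2],np.sqrt(s[2]+s[:2]@s[:2]))
for q in [(283,187),(130,187)]: print('box',onz(t,q,0),onz(t,q,.12))
for q in [(590,240),(480,285)]: print('boxw',onz(c,q,0.12),onz(c,q,.0))
go([*((a+b)/2)[:2],.104],156.5)
```

```text
[0.51041854 0.29355928 0.05      ] [0.56990548 0.26720431 0.05      ] 0.0650636682658666 [0.54016201 0.2803818  0.05      ] ang 156.10484210377498
[299 164] [367 245]
flange [0.53923415 0.28550828] 0.03250861981070399
box [0.67616947 0.15861727 0.        ] [0.64108608 0.14448868 0.12      ]
box [0.68422394 0.53703736 0.        ] [0.64824851 0.48099849 0.12      ]
boxw [0.60908302 0.43835626 0.12      ] [0.6852835  0.52764561 0.        ]
boxw [0.60050623 0.35081208 0.12      ] [0.67139216 0.38585527 0.        ]
t 7.6 pos [0.553  0.2642 0.2303] yaw 155.6 F [ 0.5 -0.5 -1. ] GO [0.365, 0.192, 2.527] [-0.013, -0.018, -0.181]
```

>>> step_arm(
  increments=[
    [[0.36,0.19,0.5],[0,0,-0.15]],
    [[0.36,0.19,1.1],[0,0,-0.15]],
    [[0.36,0.19,1.7],[0,0,-0.15]],
    [[0.36,0.19,2.2],[0,0,-0.15]],
    [[0.36,0.19,2.5],[0,0,-0.15]],
    [[0.36,0.19,2.5],[0,0,-0.15]],
    [[0.36,0.19,2.5],[0,0,-0.15]],
  ],
)

```text
time_s: 8.3
tool_pos: [0.5412, 0.2801, 0.1071]
orientation: [3.141, 0.0, 2.731]
force: [0.6, -0.5, 0.4]
grip_width: 0.05
grip_force: 0.0
```

>>> step_arm(
  increments=[
    [[0,0,0],[0,0,0]],
    [[0,0,0],[0,0,0]],
    [[0,0,0],[0,0,0]],
    [[0,0,0],[0,0,0]],
    [[0,0,0],[0,0,0]],
    [[0,0,0],[0,0,0]],
  ],
  jaw=5,
  squeeze=40,
)

```text
time_s: 8.9
tool_pos: [0.5409, 0.28, 0.1069]
orientation: [3.141, 0.0, 2.732]
force: [-0.7, -0.4, 2.5]
grip_width: 0.0138
grip_force: 40.0
```

```bash
python3 -c "
from h import *
go([.5402,.2804,.104],156);s=sensors.sense();print(s['grip_width'],s['grip_force'])"
```

```text
t 8.9 pos [0.5409 0.28   0.1069] yaw 156.53 F [-0.7 -0.4  2.5] GO [0.016, 0.002, 0.058] [0.005, 0.002, 0.106]
0.013806397077926665 39.98559594154358
```

Gripped. Lift and carry it over the pot.

>>> step_arm(
  increments=[
    [[0,0,-0.6],[0,0,0]],
    [[0,0,-1.4],[0,0,0]],
    [[0,0,-2.2],[0,0,0]],
    [[0,0,-2.8],[0,0,0]],
    [[0,0,-2.8],[0,0,0]],
  ],
)

```text
time_s: 9.4
tool_pos: [0.5427, 0.2806, 0.251]
orientation: [3.135, 0.004, 2.732]
force: [0.7, -0.4, -1.6]
grip_width: 0.0141
grip_force: 40.0
```

```bash
python3 -c "
from h import *
go([.537,-.0517,.235],189.9);s=sensors.sense();print(s['grip_width'],s['grip_force'])"
```

```text
t 9.4 pos [0.5427 0.2806 0.251 ] yaw 156.51 F [ 0.7 -0.4 -1.6] GO [-2.544, -6.143, 0.291] [0.057, 0.066, -6.679]
0.014082185208204282 39.983839988708496
```

>>> step_arm(
  increments=[
    [[-0.4,-0.8,0.1],[0,0,-0.8]],
    [[-0.7,-1.6,0.2],[0,0,-1.7]],
    [[-1.1,-2.4,0.2],[0,0,-2.5]],
    [[-1.4,-3.2,0.2],[0,0,-3.4]],
    [[-1.7,-4,0.2],[0,0,-4.3]],
    [[-2,-4.8,0.2],[0,0,-5.2]],
    [[-2.3,-5.5,0.2],[0,0,-6]],
    [[-2.5,-6,0.2],[0,0,-6.6]],
    [[-2.55,-6.15,0.25],[0,0,-6.68]],
    [[-2.55,-6.15,0.25],[0,0,-6.68]],
  ],
)

```text
time_s: 10.4
tool_pos: [0.5343, -0.0539, 0.2327]
orientation: [3.141, -0.003, -2.972]
force: [0.3, 0.8, -1.5]
grip_width: 0.014
grip_force: 40.0
```

Run:
```python
from h import *
import pickle
go([.537,-.0517,.19],189.9)
c=cam('wrist'); pickle.dump(c,open('w5.pkl','wb')); im=c['image']; go([.537,-.0517,.19],189.9)
cv2.imwrite('pics/w5.png',cv2.resize(im[120:440,120:520],(800,640))[:600])
for p in [(.537,-.0517,.075)]: print(px(c,p))
```

```text
t 10.4 pos [ 0.5343 -0.0539  0.2327] yaw -170.26 F [ 0.3  0.8 -1.5] GO [-0.064, 0.034, 0.855] [0.003, -0.029, -0.031]
t 10.45 pos [ 0.5346 -0.0522  0.233 ] yaw -170.13 F [ 0.5 -0.1 -2.5] GO [-0.05, 0.002, 0.86] [0.011, -0.022, -0.007]
(np.float64(319.0922223007002), np.float64(255.42630954441026))
```

View pics/w5.png

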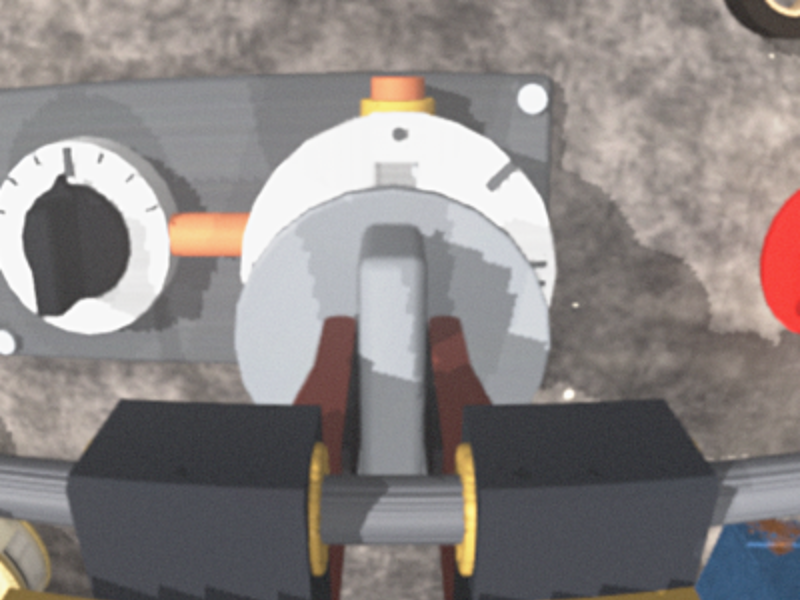

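Run:
```python
from h import *
import pickle
c=pickle.load(open('w5.pkl','rb')); s=c['s']
Rt=R.from_euler('xyz',s['orientation'])
def tl(q,z): return Rt.inv().apply(onz(c,(q[0]/2+120,q[1]/2+120),z)-s['tool_pos'])*1e3
zf=s['tool_pos'][2]-.0869
pts=[(393,187),(236,328),(551,328),(280,240),(500,236)]
T=np.array([tl(q,zf)[:2] for q in pts]);print(T.round(1))
x=np.linalg.lstsq(np.c_[2*T,np.ones(5)],(T**2).sum(1),rcond=None)[0]; print('lid centre in tool mm',x[:2],sqrt(x[2]+x[:2]@x[:2]))
print('bar end',tl((393,226),zf+.03))
# pot: stud & half marks here
for nm,q in [('stud',(400,134)),('half',(501,177)),('slot outer L/R',(375,163)),('',(418,163))]:
    w=onz(c,(q[0]/2+120,q[1]/2+120),.075)[:2]-[.537,-.0517]; print(nm,(np.hypot(*w)*1e3).round(1),np.degrees(np.arctan2(w[1],w[0])).round(1),w)
```

```text
[[ 39.7  -0.3]
 [  4.  -39.7]
 [  4.   39.4]
 [ 26.9 -27.4]
 [ 27.9  25.3]]
lid centre in tool mm [-0.91571082 -0.23574384] 39.55332984902051
bar end [37.98419246 -0.40439988 56.99701206]
stud 46.7 -170.8 [-0.04614447 -0.00746178]
half 47.2 143.5 [-0.03792155  0.0280585 ]
slot outer L/R 37.9 -158.5 [-0.03527721 -0.01390176]
 37.7 180.0 [-3.76860273e-02  2.32809364e-05]
```

The lid is centred within 1 mm. Lower it to the mouth, then in.

>>> step_arm(
  increments=[
    [[-0.03,0.0,0.2],[0,0,0]],
    [[-0.03,0.0,0.4],[0,0,0]],
    [[-0.03,0.0,0.6],[0,0,0]],
    [[-0.03,0.0,0.75],[0,0,0]],
    [[-0.03,0.0,0.85],[0,0,0]],
    [[-0.03,0.0,0.95],[0,0,0]],
    [[-0.03,0.0,1.05],[0,0,0]],
    [[-0.03,0.0,1.1],[0,0,0]],
    [[-0.03,0.0,1.1],[0,0,0]],
  ],
)

```text
time_s: 11.35
tool_pos: [0.5366, -0.0528, 0.1789]
orientation: [3.142, -0.0, -2.968]
force: [0.3, -0.3, -1.0]
grip_width: 0.0139
grip_force: 40.0
```

```bash
python3 -c "
from h import *
go([.5362,-.0518,.167],189.9);s=sensors.sense();print(s['grip_width'],s['grip_force'],s['wrist_torque'])"
```

```text
t 11.35 pos [ 0.5366 -0.0528  0.1789] yaw -170.08 F [ 0.3 -0.3 -1. ] GO [0.005, 0.021, 0.238] [0.001, -0.004, 0.004]
0.0138993526454466 39.983931183815 [ 0.02437366 -0.04499494 -0.02199249]
```

>>> step_arm(
  increments=[
    [[0,0.02,0.05],[0,0,0]],
    [[0,0.02,0.1],[0,0,0]],
    [[0,0.02,0.15],[0,0,0]],
    [[0,0.02,0.2],[0,0,0]],
    [[0,0.02,0.23],[0,0,0]],
    [[0,0.02,0.25],[0,0,0]],
    [[0,0.02,0.25],[0,0,0]],
  ],
)

```text
time_s: 12.05
tool_pos: [0.5365, -0.0517, 0.1679]
orientation: [3.141, -0.0, -2.969]
force: [-4.4, 1.2, 12.6]
grip_width: 0.0137
grip_force: 40.0
```

```bash
python3 -c "
from h import *
go([.5362,-.0518,.167],189.9);s=sensors.sense();print(s['grip_width'],s['grip_force'],s['wrist_torque'])"
```

```text
t 12.05 pos [ 0.5365 -0.0517  0.1679] yaw -170.08 F [-4.4  1.2 12.6] GO [0.006, -0.0, 0.018] [0.007, -0.001, 0.003]
0.013728826079544298 39.98875379562378 [0.09147813 1.19375796 0.02077076]
```

Home: TCP z is 0.1679, exactly as predicted. Now twist 45° clockwise.

>>> step_arm(
  increments=[
    [[0,0,-0.01],[0,0,0.9]],
    [[0,0,-0.01],[0,0,1.8]],
    [[0,0,-0.01],[0,0,2.7]],
    [[0,0,-0.01],[0,0,3.6]],
    [[0,0,-0.01],[0,0,4.5]],
    [[0,0,-0.01],[0,0,5.4]],
    [[0,0,-0.01],[0,0,6.3]],
    [[0,0,-0.01],[0,0,7.2]],
    [[0,0,-0.01],[0,0,8]],
    [[0,0,-0.01],[0,0,8.4]],
  ],
  squeeze=55,
)

```text
time_s: 13.05
tool_pos: [0.5375, -0.0516, 0.1679]
orientation: [3.14, 0.002, 2.581]
force: [-0.3, 0.8, 4.3]
grip_width: 0.0135
grip_force: 55.0
```

>>> step_arm(
  increments=[
    [[0,0,0],[0,0,0.3]],
    [[0,0,0],[0,0,0.6]],
    [[0,0,0],[0,0,0.6]],
    [[0,0,0],[0,0,0.6]],
  ],
)

```text
time_s: 13.45
tool_pos: [0.5375, -0.0516, 0.1679]
orientation: [3.14, 0.002, 2.53]
force: [0.1, 0.3, 4.8]
grip_width: 0.0134
grip_force: 55.0
```

Run:
```python
from h import *
import pickle
go([.5362,-.0518,.167],144.8);s=sensors.sense();print(s['grip_width'],s['grip_force'],s['wrist_torque'])
c=cam('wrist'); pickle.dump(c,open('w6.pkl','wb')); im=c['image']
cv2.imwrite('pics/w6.png',cv2.resize(im[140:380,160:480],(800,600)))
```

```text
t 13.45 pos [ 0.5375 -0.0516  0.1679] yaw 144.97 F [0.1 0.3 4.8] GO [0.02, -0.018, 0.018] [0.016, 0.019, 0.033]
0.013357803046696249 54.9995219707489 [0.04620789 0.02253541 0.15600371]
```

View pics/w6.png

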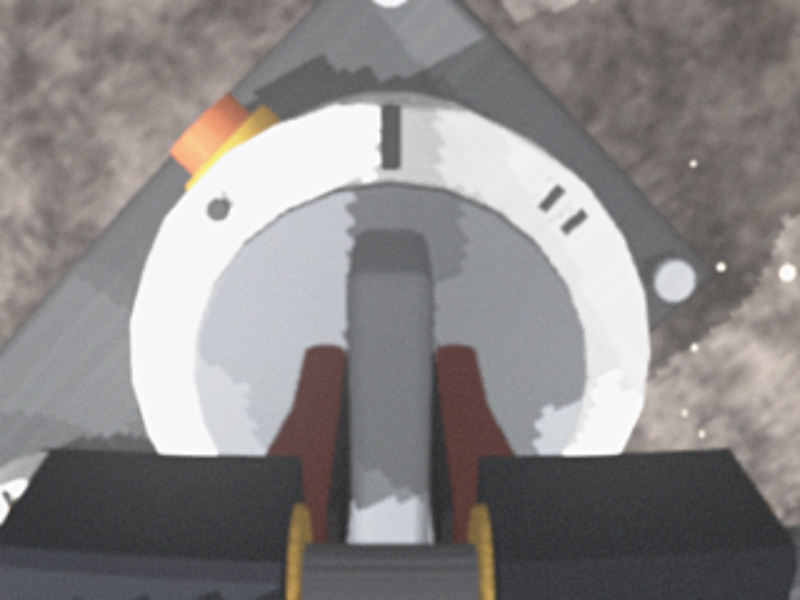

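The grip bar (390,250) lines up with the long bar (391,138), and the flange is seated. I'll hold briefly to confirm it stays, then hand in.

>>> step_arm(
  increments=[
    [[0,0,0],[0,0,0]],
    [[0,0,0],[0,0,0]],
    [[0,0,0],[0,0,0]],
    [[0,0,0],[0,0,0]],
    [[0,0,0],[0,0,0]],
  ],
)

```text
time_s: 14.0
tool_pos: [0.5375, -0.0517, 0.1679]
orientation: [3.14, 0.002, 2.53]
force: [0.7, 0.8, 6.0]
grip_width: 0.0136
grip_force: 55.0
```

```bash
python3 -c "
from h import *
go([.5375,-.0516,.1679],144.8); print(workorder.close_job())"
```

```text
t 14.0 pos [ 0.5375 -0.0517  0.1679] yaw 144.96 F [0.7 0.8 6. ] GO [0.001, 0.001, 0.001] [0.017, 0.019, 0.032]
the job is handed in; nothing more can be done
None
```

The job is handed in at 14.0 s: the dial pointer is at the index bar, and the lid is seated, twisted clockwise to the half-way mark and still gripped there; close_job returned no verdict.

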